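# Open the spray-can cage on the workshop bench

## Robot

A 7-joint arm with a two-finger parallel gripper is mounted at the origin on the work surface. World frame = base frame: x ahead of the robot, y to its left, z up, the work surface at z = 0. Lengths are in m, angles in rad, forces in N, time in s.
With the tool pointing down it reaches from about 0.4 to 0.875 m from the base axis. Payload 19.3 kg.
Tool frame: the origin (TCP) lies at the very end of the fingers, on their centre line; the grasp point (between the pads) lies bot.grasp_offset behind it (bot.grasp_offset is the distance from the TCP to the grasp point, in m); z points along the fingers, y is the direction in which the jaws open and shut (so a half turn about z gives the same grasp; the last joint's range is limited). The gripper opens to 85 mm and grips with 20 to 120 N. Pads are 22 mm wide; open, the fingers measure 114 mm over their backs; the gripper's body (76 mm by 85 mm) begins 54 mm behind the grasp point. The pads swing forward as they close: fully open they stand 13 mm farther back than shut.
Start: joints at [1.116, 0.521, -0.036, 1.599, 0.021, 1.021, -0.113], TCP at [0.235, -0.579, 0.231] pointing down, gripper open.
Joint ranges: [-2.91, 2.91], [-0.3, 2.13], [-1.5, 1.42], [0.17, 2.43], [-1.26, 4.41], [0.16, 1.93], [-2.52, 2.52]. Speed limits (rad/s): [1.89, 1.89, 2.39, 2.39, 3.01, 3.01, 3.01].

## Interface

Orientations are given as [roll, pitch, yaw] about the fixed x, y, z axes, in that order (R = Rz(yaw) Ry(pitch) Rx(roll)).
In Python, from workcell import bot gives the robot as it stands. The module is installed in compiled form; this text tells all that it offers.
- The arm moves only by the shell command python3 -m handwheel 'ROWS' [OPENING] [FORCE]. ROWS is JSON, a list of rows, each a list of 6 numbers: the shift along the tool's x, y, z as a fraction of full scale, then the turn, a rotation vector about the tool's x, y, z as a fraction of full scale. In form: [[x, y, z, rx, ry, rz], ...]. A call has 1 to 8 rows; each row shifts and turns the commanded pose from where the row before left it, along the tool's axes as they then stand; what a row does not reach is not made up. Full scale, the value 1, is 0.025 m for a shift and 360 degrees for a turn. A row lasts 1/8 s, in which the tool goes at most 62.5 mm and 10.7 degrees, less where a joint would pass 70% of its speed; a pose out of reach is approached as far as the arm can. A call with a number of a shift or a turn outside -1 to 1 is refused whole. A call with a gripper value outside its range is refused whole. OPENING is the closure, from -1 (fully open) to 1 (shut), set as the call begins (- or left out, the last holds). The fingers move at their own pace and stop on an object; FORCE is the grip in N (left out, the last holds). Time passes only in rows, so rows that do not move let the fingers close. It gives the time, the measured TCP pose, the force and the opening at its end, in the units of the state.
- bot.observe(): the state, without advancing time (a new reading comes with each control period).
- bot.grab_frame(name): name is "scene" or "top" or "wrist"; returns a dict with "pixels" (420x560x3 uint8, blue, green, red), "vertical_fov" (degrees; the focal length in pixels is half the picture's height over the tangent of half this angle, whatever the lens; pixels are square), "cx", "cy" (the principal point, pixels), "R" (3x3) and "t" (3): a world point X has camera coordinates R X + t. Camera axes: x right, y down, z forward; pixel columns grow to the right and rows downward; lengths in m; the calibration is good to about 2 mm. A picture is of the moment at which its call begins. There is no depth.
- bot.job_done(): hands the job in, once; it reports no verdict.
Trained networks look in a picture, given as the dict that the camera call returned (one of the last four; its "shot" number tells which), for a name from the list of things; names that differ only in an ending like _2 or _b are one class to them, and where a whole thing is asked for, a point or a joint stands for the part that bears it (a point fixed in the world has none). Each returns a list of dicts, best first, with "score" (0 to 1); they miss things now and then, are a little off and sometimes report something else, mostly with a low value. They report only what shows in the picture. A call takes as long as a camera call.
- bot.trace(picture, thing): "region" (420x560 bool, what is visible of it) and "point" ([column, row] in pixels, amid what is visible of it).
The state is a dict: "clock": time; "qpos": joint angles; "qd": joint speeds; "joint_efforts": joint torques, N m; "position": TCP position; "tool_rot": TCP orientation; "force": force on the tool from outside, world axes, zero at the start; "moment": the same for the moment, N m; "grip_width": finger opening in m.
Only numpy, scipy, OpenCV 4.12 (cv2) and the standard library are available. Lean on these libraries where they do the work, as an engineer would, in place of code of your own. Each camera call takes 0.05 s, during which the arm holds its last target.

## Task

Two small wire cages stand on the bench, each shut by a gravity latch bar with an upright thumb tab. On the cage that holds the spray cans, lift the latch bar out of its catch and swing the gate wide open towards you, 60 degrees or more, then let go so that the bar drops back and the gate stays open. Leave the cage with the cutting discs latched.

Things in the scene. Friction and masses are not known exactly. Their poses are not given: they have to be found in the camera images.
- can_tab (a point): Grip point of the thumb tab on the latch bar of the cage with five spray cans (grey open-topped wire cage 190x260x185 mm). Steel tab 10 mm thick across the gate, 30 mm wide along the bar; point on its centre, 18 mm below its top, 217 mm above the table, 32 mm above the gate's top (nothing in the cage is higher). x points into the cage, y along the gate to the hinge, z up; turns with it.
- can_hinge (a point): Fixed point on that gate's vertical hinge line, at the gate's top edge (185 mm high). x points into the cage, y away from the closed gate, z up. Gate shut and latched, the tab's grip point lies at x -16, y -170, z +32 mm from it. The gate is 10 mm thick, reaches 203 mm from the hinge and starts 39 mm above the table.
- can_gate (a joint): Angle of that gate, rad: 0 shut; grows as its free edge swings out of the cage towards the robot (clockwise from above: it hangs on its left side as seen from the robot); stop at 1.6. Light friction, stays where it is left. While latched it has 0.03 rad of play.
- can_latch (a joint): Angle of its latch bar, rad: 0 level, grows as the free end is lifted, stop 0.5. Bar 150 g, 16 mm high, 8 thick, along the gate's outside; pivots on the gate 30 mm from the hinge line, 165 mm above the table. Its free end lies in an open-topped catch on the fixed post, behind a front lip; clear of it above 0.10 rad (tab 14 mm up; 25 mm, 0.18 rad, is ample). Falls back to 0 when let go.
- disc_tab (a point): The same thumb tab point on the other cage: identical cage, gate and latch, but holding a stack of black cutting discs and a cardboard box. To be left alone.
- disc_gate (a joint): Gate angle of the cutting-disc cage, rad, 0 shut; to be left shut.
- disc_latch (a joint): Latch bar angle of the cutting-disc cage, rad, 0 dropped in its catch; to be left so.

How it is judged:
On the way, in this order (a step that is already met when the one before it is completed fails the run):
1. the spray-can cage's latch bar is lifted clear of its catch, the gate still shut (value of joint can_latch above 0.1 rad and value of joint can_gate below 0.2 rad), for 0.1 s.
2. its gate has swung open (value of joint can_gate above 0.95 rad), for 0.2 s.
At the end, for the whole second after the job is handed in: The gate of the spray-can cage stands still, open by more than 0.95 rad (54 degrees); its latch bar has dropped back (below 0.08 rad) and the other cage is still shut and latched (gate and bar below 0.08 rad) (value of joint can_gate between 0.95 and 1.7 rad and value of joint each of can_latch, disc_gate, disc_latch below 0.08 rad and velocity of joint can_gate between -0.05 and 0.05 rad/s); the robot touches nothing.
It fails at once if the latch of the cutting-disc cage is lifted or its gate opened (value of joint any of disc_latch, disc_gate above 0.1 rad).
It also fails if it takes over 40 s, if anything falls off the work surface, if the arm or the gripper's body presses on something with over 40 N, if the wrist force passes 120 N, or if a joint passes its speed limit or range.

## Working session

There is one attempt and no reset: what is moved stays moved. The work goes in short steps, Python scripts to look and compute and a shell command to move; the robot and the scene stay as the last step left them, time stands still between calls to the robot, and variables do not carry over. Pictures are saved under pics/ and viewed, and the job is handed in when it is done.

```bash
mkdir -p pics
cat > h.py <<'E'
import numpy as np, cv2
from workcell import bot
from scipy.spatial.transform import Rotation as Ro
def K(f):
    h=f["pixels"].shape[0]; fl=h/2/np.tan(np.radians(f["vertical_fov"])/2); return fl
def ray(f,p):
    fl=K(f);R=np.array(f["R"]);t=np.array(f["t"])
    d=np.array([(p[0]-f["cx"])/fl,(p[1]-f["cy"])/fl,1.]); d=R.T@d; return -R.T@t,d/np.linalg.norm(d)
def tri(a):
    A=np.zeros((3,3));b=np.zeros(3)
    for f,p in a:
        o,d=ray(f,p);M=np.eye(3)-np.outer(d,d);A+=M;b+=M@o
    X=np.linalg.solve(A,b); return X,[np.linalg.norm((np.eye(3)-np.outer(d,d))@(X-o)) for o,d in [ray(f,p) for f,p in a]]
def proj(f,X):
    c=np.array(f["R"])@np.array(X)+np.array(f["t"]);fl=K(f);return np.array([c[0]/c[2]*fl+f["cx"],c[1]/c[2]*fl+f["cy"]])
E
python3 - <<'E'
from h import *
print(bot.grasp_offset); s=bot.observe(); print(s)
for n in ["scene","top","wrist"]:
    f=bot.grab_frame(n); cv2.imwrite(f"pics/{n}0.png",f["pixels"])
    np.save(f"pics/{n}0.npy",f,allow_pickle=True)
    print(n,f["vertical_fov"],f["cx"],f["cy"],-np.array(f["R"]).T@f["t"])
    for th in ["can_tab","disc_tab","can_gate"]:
        for d in bot.trace(f,th)[:3]: print(th,d["score"],d["point"],d["region"].sum())
E
```

```text
0.0187
{'clock': 0.0, 'qpos': array([ 1.11579205,  0.52201236, -0.03632707,  1.59997602,  0.02118952,
        1.02107837, -0.11279623]), 'qd': array([ 2.45482049e-04, -7.81924573e-04,  1.63873054e-03,  5.08177538e-04,
        4.50317014e-04,  4.06534264e-05, -5.42720472e-04]), 'joint_efforts': array([-7.57408034e-04, -9.27109337e+01,  1.97939247e+00, -3.69930875e+01,
        1.76748162e-02,  8.22550384e-03, -2.44388156e-05]), 'position': array([ 0.23446239, -0.57901376,  0.23073821]), 'tool_rot': array([-3.14050519e+00,  6.74956737e-05,  3.84791755e-01]), 'force': array([ 0.18522922,  1.36092334, -0.38675269]), 'moment': array([ 0.02969751, -0.04593102, -0.00637913]), 'grip_width': 0.08554738397306288}
scene 52.041902632966256 276.10696348890133 207.95869155191167 [ 1.00684072 -0.64875041  0.84524486]
can_tab 0.8 [167.7, 287.5] 606
disc_tab 0.73 [286.9, 167.0] 264
can_gate 0.9 [193.2, 287.5] 2337
top 56.86822871180447 281.9055530854562 205.1844137882473 [0.52633834 0.02201994 1.12935073]
can_tab 0.61 [403.9, 212.9] 331
disc_tab 0.54 [210.3, 213.1] 331
can_gate 0.62 [384.1, 179.1] 7586
can_gate 0.61 [386.1, 208.9] 910
wrist 66.93784456263099 268.0823573560748 209.79965465703768 [ 0.31123439 -0.54905278  0.37347603]
```

View pics/scene0.png

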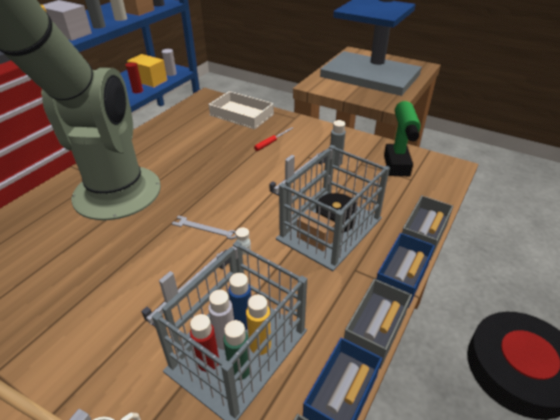

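View pics/top0.png

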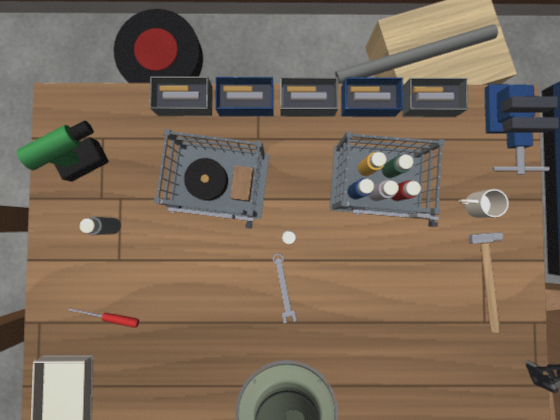

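The scene view shows the can cage at the front left, with its tab near (168,285). The disc cage is behind it, with its tab near (290,168). In the top view the can cage is on the right, its gate running from (333,212) to (440,218), with the catch at (434,218). I'll zoom in on the tabs and gate.

Run:
```python
from h import *
a=cv2.imread("pics/scene0.png");b=cv2.imread("pics/top0.png")
A=cv2.resize(a[225:375,100:250],(600,600),interpolation=cv2.INTER_CUBIC); cv2.imwrite("pics/z1.png",A)
B=cv2.resize(b[125:235,315:462],(800,599),interpolation=cv2.INTER_CUBIC); cv2.imwrite("pics/z2.png",B)
```

```text
(no output)
```

View pics/z1.png

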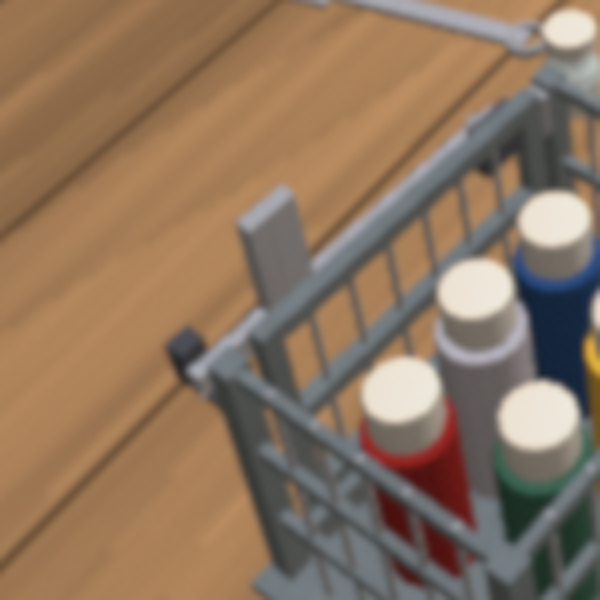

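View pics/z2.png

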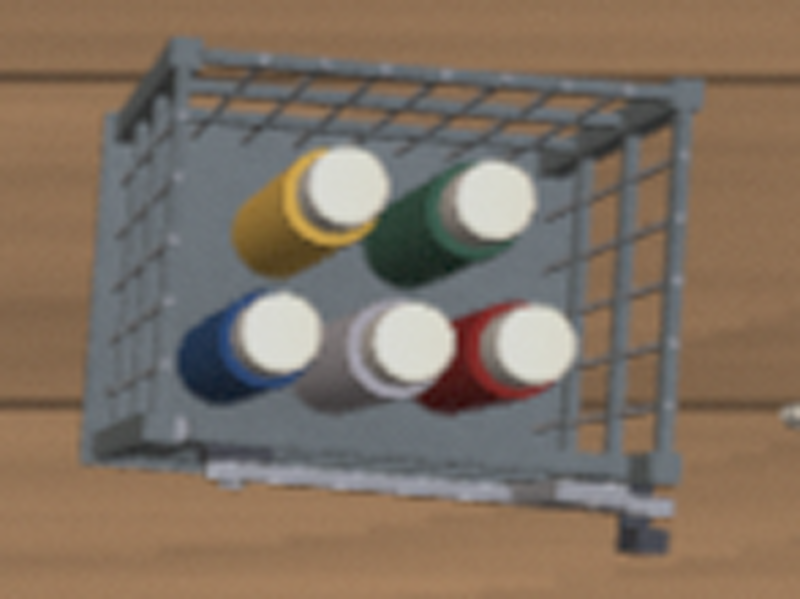

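Run:
```python
from h import *
fs=np.load("pics/scene0.npy",allow_pickle=True).item();ft=np.load("pics/top0.npy",allow_pickle=True).item()
Z1=lambda u,v:(100+u/4,225+v/4); Z2=lambda u,v:(315+u/5.442,125+v/5.446)
print("tabtop",tri([(fs,Z1(268,205)),(ft,Z2(535,493))]))
def pl(f,p,z):
    o,d=ray(f,p);return o+d*(z-o[2])/d[2]
for n,a,b in [("right front post",(230,362),(660,468)),("left front post",(552,80),(172,430))]:
    print(n,tri([(fs,Z1(*a)),(ft,Z2(*b))]),pl(ft,Z2(*b),.185),pl(fs,Z1(*a),.185))
for n,a in [("bar L",(208,468)),("bar R",(672,508)),("back R",(685,95)),("backL",(185,50))]: print(n,pl(ft,Z2(*a),.173 if 'bar' in n else .185))
print("tab top plane",pl(ft,Z2(535,493),.235),pl(fs,Z1(268,205),.235))
```

```text
tabtop (array([ 0.54669814, -0.29788765,  0.21547549]), [np.float64(0.006436697419057225), np.float64(0.006436697419057213)])
right front post (array([ 0.56414247, -0.36195993,  0.17997461]), [np.float64(0.00044257574669857917), np.float64(0.0004425757466985927)]) [ 0.56361816 -0.36024377  0.185     ] [ 0.56787954 -0.36389318  0.185     ]
left front post (array([ 0.58378915, -0.13929568,  0.18129724]), [np.float64(0.004202415172714409), np.float64(0.0042024151727145026)]) [ 0.58020249 -0.14117042  0.185     ] [ 0.58966557 -0.13985607  0.185     ]
bar L [ 0.56366008 -0.15947823  0.173     ]
bar R [ 0.54594467 -0.37020882  0.173     ]
back R [ 0.73262088 -0.37487816  0.185     ]
backL [ 0.75249153 -0.14827682  0.185     ]
tab top plane [ 0.55091909 -0.28660684  0.235     ] [ 0.55539965 -0.3120525   0.235     ]
```

```bash
python3 -m handwheel '[[0,0,-0.8,0,0,-0.029],[0,0,-0.8,0,0,-0.029],[0,0,-0.8,0,0,-0.029],[0,0,-0.8,0,0,-0.029],[0,0,-0.8,0,0,-0.029],[0,0,-0.8,0,0,-0.029],[0,0,0,0,0,-0.0014]]' -1 40
python3 - <<'E'
from h import *
s=bot.observe();print(s["position"],s["tool_rot"],s["clock"])
R=Ro.from_euler("xyz",s["tool_rot"]).as_matrix()
print(R.T@(np.array([.52,-.33,.35])-s["position"])/.025)
E
```

```text
clock: 1.48
position: [0.2347, -0.5797, 0.3524]
tool_rot: [3.14, 0.002, 1.487]
force: [0.3, 0.3, -0.3]
grip_width: 0.0852
[ 0.23465399 -0.5797372   0.35244734] [3.14035375e+00 1.73744349e-03 1.48703234e+00] 1.475
[10.90956797 10.53793461  0.09199442]
```

View pics/wrist0.png

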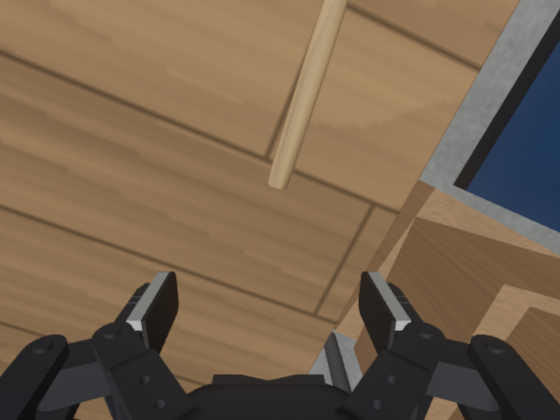

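```bash
python3 -m handwheel '[[0.75,0.94,0,0,0,0],[0.75,0.94,0,0,0,0],[0.75,0.94,0,0,0,0],[0.75,0.94,0,0,0,0],[0.75,0.94,0,0,0,0],[0.75,0.94,0,0,0,0]]' >/dev/null;  python3 -m handwheel '[[0.75,0.94,0,0,0,0],[0.75,0.94,0,0,0,0],[0.75,0.94,0,0,0,0],[0.75,0.94,0,0,0,0],[0.75,0.94,0,0,0,0],[0.75,0.94,0,0,0,0],[0,0,0,0,0,0],[0,0,0,0,0,0]]'
python3 - <<'E'
from h import *
f=bot.grab_frame("wrist"); cv2.imwrite("pics/w1.png",f["pixels"]);np.save("pics/w1.npy",f,allow_pickle=True)
for th in ["can_tab","disc_tab","can_latch"]:
    for d in bot.trace(f,th)[:3]: print(th,d["score"],d["point"],d["region"].sum())
for z in (.217,.235): print(proj(f,[.553,-.311,z]))
E
```

```text
clock: 3.22
position: [0.5339, -0.3791, 0.3506]
tool_rot: [-3.141, -0.0, 1.484]
force: [0.9, -0.5, 0.2]
grip_width: 0.0855
can_tab 0.93 [280.0, 96.2] 1837
can_latch 0.68 [282.6, 98.2] 1648
[283.506525   117.82928263]
[284.54212879 118.89583022]
```

View pics/w1.png

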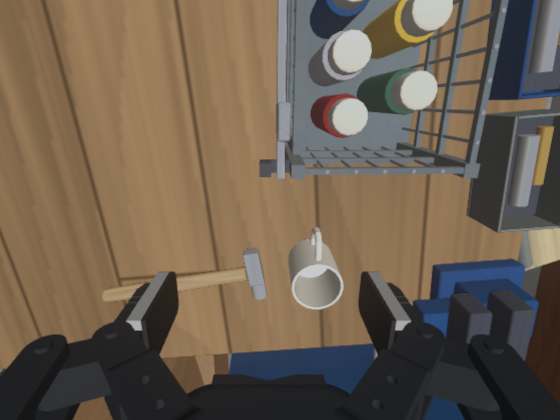

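Wrist view: the tab's top face is at about (284,121), spanning columns 279–290 and rows 103–139, with the red can beside it. So this is the right cage. The first estimate holds. I'll step closer for a second wrist view.

```bash
python3 -m handwheel '[[0.6,0.5,0.4,0,0,0],[0.6,0.2,0.4,0,0,0],[0.6,0,0.4,0,0,0],[0,0,0,0,0,0],[0,0,0,0,0,0],[0,0,0,0,0,0]]'
python3 - <<'E'
from h import *
f=bot.grab_frame("wrist"); cv2.imwrite("pics/w2.png",f["pixels"]);np.save("pics/w2.npy",f,allow_pickle=True)
for d in bot.trace(f,"can_tab")[:1]: print(d["score"],d["point"],d["region"].sum())
g=np.load("pics/w1.npy",allow_pickle=True).item()
p=proj(f,[.553,-.311,.235]);print(p)
A=g["pixels"][70:190,230:350];u,v=int(p[0])-60,max(0,int(p[1])-60);print(u,v)
B=f["pixels"][v:v+120,u:u+120]
cv2.imwrite("pics/z3.png",np.hstack([cv2.resize(A,(400,400),interpolation=3),cv2.resize(B,(400,400),interpolation=3)]))
E
```

```text
clock: 4.18
position: [0.5555, -0.336, 0.3217]
tool_rot: [3.141, 0.0, 1.486]
force: [-0.1, 0.9, 0.1]
grip_width: 0.0851
0.68 [257.7, 116.4] 2266
[261.21677219 183.4727449 ]
201 123
```

View pics/z3.png

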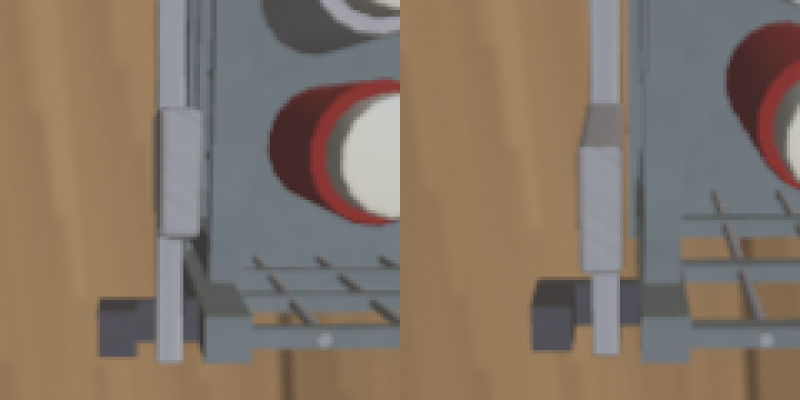

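Run:
```python
from h import *
L=lambda n:np.load(f"pics/{n}.npy",allow_pickle=True).item()
g,f,fs,ft=L("w1"),L("w2"),L("scene0"),L("top0")
a=(g,(284.3,121.9));b=(f,(261.3,185.5));c=(fs,(167,276.3))
print(tri([a,b]));X,r=tri([a,b,c]);print(X,r)
print(proj(ft,X))
def pl(f,p,z):
    o,d=ray(f,p);return o+d*(z-o[2])/d[2]
# bar direction in views (zoom coords) at z=.173
w1=lambda u,v:(230+u/3.3333,70+v/3.3333); w2=lambda u,v:(201+(u-400)/3.3333,123+v/3.3333)
for F,w,p,q in [(g,w1,(171,0),(170,360)),(f,w2,(605,0),(605,353)),(g,w1,(181,108),(181,238))]:
    P,Q=pl(F,w(*p),.173),pl(F,w(*q),.173);d=P-Q;print(P,Q,np.degrees(np.arctan2(d[0],d[1])))
s=bot.observe();R=Ro.from_euler("xyz",s["tool_rot"]).as_matrix();print(s["tool_rot"])
T=np.array([X[0],X[1],.200]);print(R.T@(T-s["position"])/.025)
```

```text
(array([ 0.55278816, -0.31344898,  0.23145642]), [np.float64(2.156083507505451e-05), np.float64(2.156083507515591e-05)])
[ 0.55331999 -0.31250135  0.23364328] [np.float64(0.0010234495265492333), np.float64(0.0005869973737231234), np.float64(0.0015922751377571538)]
[424.25685259 214.52635369]
[ 0.55577993 -0.27050341  0.173     ] [ 0.54809988 -0.3722426   0.173     ] 4.316933671855643
[ 0.55649539 -0.27163684  0.173     ] [ 0.54742498 -0.37224426  0.173     ] 5.151658259790574
[ 0.55657865 -0.29907154  0.173     ] [ 0.55404397 -0.33559063  0.173     ] 3.9703548659842247
[3.14128839e+00 2.23457656e-04 1.48613305e+00]
[ 0.92486788 -0.1698437   4.86030608]
```

```bash
python3 -m handwheel '[[0.46,-0.09,0,0,0,0],[0.46,-0.08,0,0,0,0],[0,0,0.8,0,0,0],[0,0,0.8,0,0,0],[0,0,0.8,0,0,0],[0,0,0.8,0,0,0],[0,0,0.8,0,0,0],[0,0,0.8,0,0,0]]'; python3 -m handwheel '[[0,0,0,0,0,0],[0,0,0,0,0,0]]'
python3 - <<'E'
from h import *
f=bot.grab_frame("wrist"); cv2.imwrite("pics/w3.png",f["pixels"])
E
```

```text
clock: 5.28
position: [0.5534, -0.3112, 0.2009]
tool_rot: [3.141, -0.0, 1.487]
force: [0.3, 0.5, -0.1]
grip_width: 0.0854
clock: 5.52
position: [0.5538, -0.3118, 0.2023]
tool_rot: [3.141, 0.0, 1.487]
force: [0.2, -0.3, 0.3]
grip_width: 0.0854
```

View pics/w3.png

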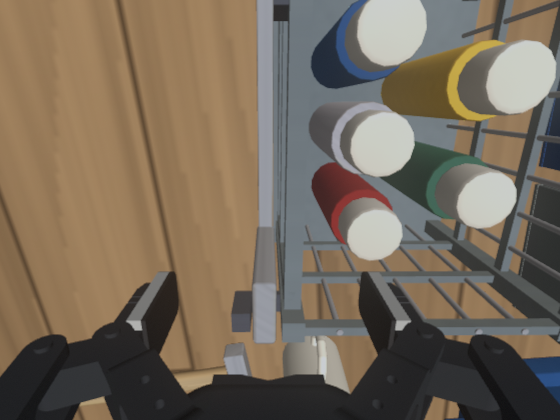

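The tab (255–275, 228–340) stands centred between the pads, at columns 150 and 385, and the inner finger is clear above the gate rail. I'm closing the gripper.

```bash
python3 -m handwheel '[[0,0,0,0,0,0],[0,0,0,0,0,0],[0,0,0,0,0,0],[0,0,0,0,0,0],[0,0,0,0,0,0],[0,0,0,0,0,0],[0,0,0,0,0,0],[0,0,0,0,0,0]]' 1 50
python3 - <<'E'
from h import *
f=bot.grab_frame("wrist"); cv2.imwrite("pics/w4.png",f["pixels"])
E
```

```text
clock: 6.58
position: [0.553, -0.3122, 0.2014]
tool_rot: [-3.141, 0.0, 1.487]
force: [-5.9, 0.3, 3.3]
grip_width: 0.0092
```

View pics/w4.png

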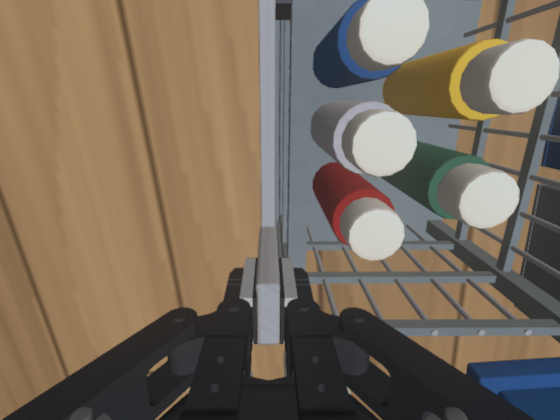

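Gripped, with a width of 9 mm. Next I lift along the bar's arc: 27 mm up and 12 mm towards the hinge.

```bash
python3 -m handwheel '[[0.09,0,-0.27,0,0,0],[0.11,0,-0.27,0,0,0],[0.13,0,-0.27,0,0,0],[0.15,0,-0.27,0,0,0],[0,0,0,0,0,0],[0,0,0,0,0,0],[0,0,0,0,0,0]]'
python3 - <<'E'
from h import *
f=bot.grab_frame("wrist"); cv2.imwrite("pics/w5.png",f["pixels"])
f=bot.grab_frame("scene"); cv2.imwrite("pics/s5.png",cv2.resize(f["pixels"][225:375,100:250],(600,600)))
print(bot.observe()["clock"],bot.observe()["force"])
E
```

```text
clock: 7.5
position: [0.554, -0.2989, 0.2282]
tool_rot: [-3.14, -0.001, 1.488]
force: [-5.1, 5.2, -5.2]
grip_width: 0.009
7.6 [-4.71142624  6.22020735 -5.06223304]
```

View pics/w5.png

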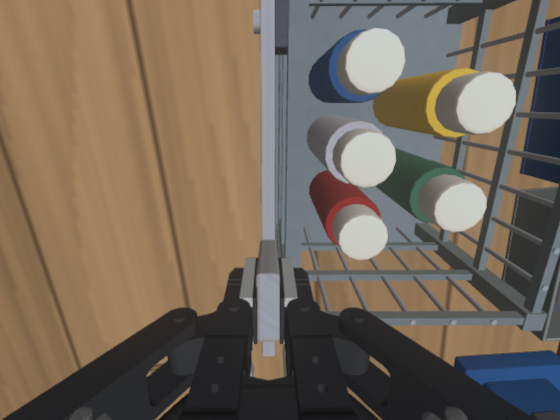

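View pics/s5.png

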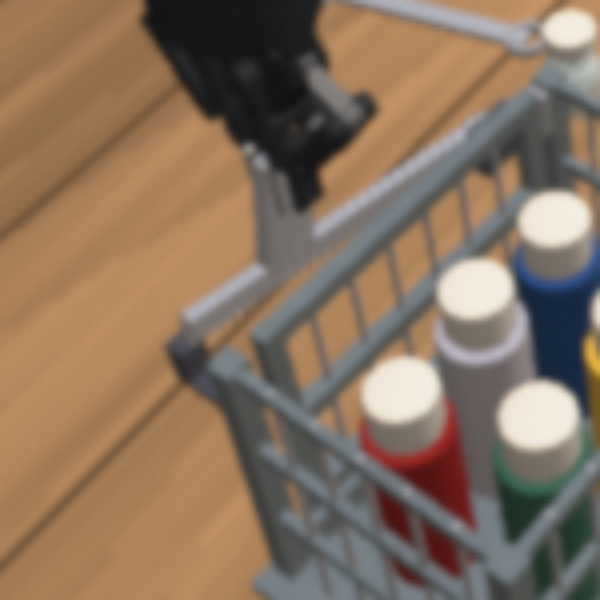

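Run:
```python
from h import *
s=bot.observe();R=Ro.from_euler("xyz",s["tool_rot"]).as_matrix()
y=np.radians(4.8);xc=np.array([np.cos(y),-np.sin(y),0]);yc=np.array([np.sin(y),np.cos(y),0])
H=np.array([.5533,-.3125,0])+.016*xc+.170*yc;print(H)
r=R.T@(s["position"]-H);print(r)
for D in (5,8):
    d=Ro.from_rotvec([0,0,np.radians(D)]).as_matrix();print(D/360,(d@r-r)/.025)
d=Ro.from_rotvec([0,0,np.radians(69)]).as_matrix();print(H+R@d@r)
```

```text
[ 0.58346912 -0.14443506  0.        ]
[-0.15613304 -0.01686634 -0.2283133 ]
0.013888888888888888 [ 8.25652611e-02 -5.41748376e-01 -2.22044605e-15]
0.022222222222222223 [ 1.54672660e-01 -8.62615082e-01  1.11022302e-15]
[ 0.42916553 -0.17223141  0.22848792]
```

```bash
python3 -m handwheel '[[0.083,-0.542,0,0,0,0.0139],[0.083,-0.542,0,0,0,0.0139],[0.083,-0.542,0,0,0,0.0139],[0.083,-0.542,0,0,0,0.0139],[0,0,0,0,0,0],[0,0,0,0,0,0]]'
python3 - <<'E'
from h import *
f=bot.grab_frame("scene"); cv2.imwrite("pics/s6.png",cv2.resize(f["pixels"][150:400,50:350],(720,600)))
E
```

```text
clock: 8.35
position: [0.5037, -0.2802, 0.2285]
tool_rot: [-3.141, -0.0, 1.139]
force: [-2.3, 4.1, -5.8]
grip_width: 0.0092
```

View pics/s6.png

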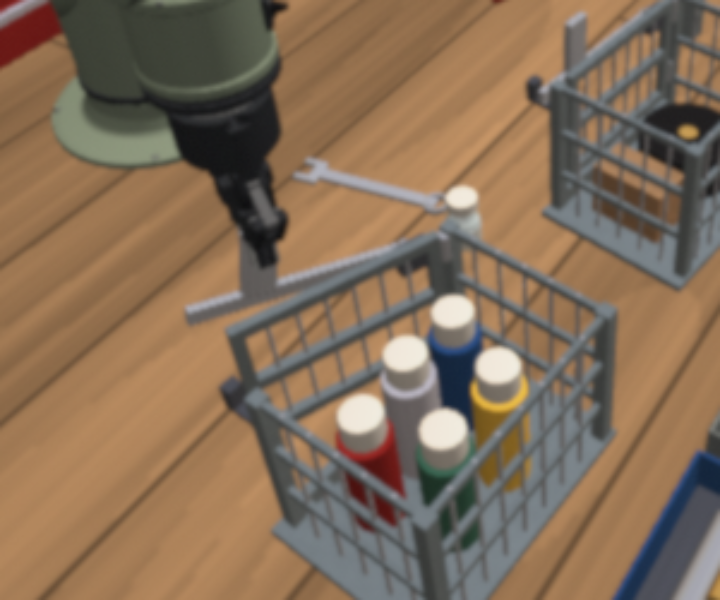

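The gate is following, about 20° open, and the bar is clear of the catch. I'll carry on along the arc.

```bash
python3 -m handwheel '[[0.083,-0.542,0,0,0,0.0139],[0.083,-0.542,0,0,0,0.0139],[0.083,-0.542,0,0,0,0.0139],[0.083,-0.542,0,0,0,0.0139],[0.083,-0.542,0,0,0,0.0139],[0,0,0,0,0,0]]'; python3 -m handwheel '[[0.083,-0.542,0,0,0,0.0139],[0.083,-0.542,0,0,0,0.0139],[0.083,-0.542,0,0,0,0.0139],[0.083,-0.542,0,0,0,0.0139],[0.083,-0.542,0,0,0,0.0139],[0,0,0,0,0,0],[0,0,0,0,0,0],[0,0,0,0,0,0]]'
python3 - <<'E'
from h import *
f=bot.grab_frame("scene"); cv2.imwrite("pics/s7.png",cv2.resize(f["pixels"][150:400,50:350],(720,600)))
E
```

```text
clock: 9.15
position: [0.4535, -0.2337, 0.2286]
tool_rot: [-3.142, 0.001, 0.7]
force: [-5.9, -0.1, 0.3]
grip_width: 0.0094
clock: 10.15
position: [0.4278, -0.1709, 0.2284]
tool_rot: [-3.141, 0.003, 0.264]
force: [-15.8, 0.4, 9.2]
grip_width: 0.0093
```

View pics/s7.png

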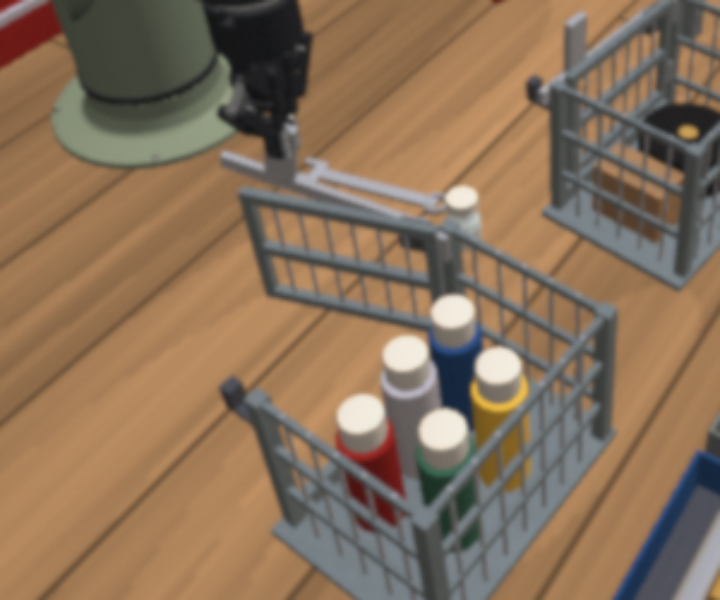

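The gate is about 70° open and the disc cage is untouched. I'll lower the bar back along its arc, then open the gripper.

```bash
python3 -m handwheel '[[-0.15,0,0.25,0,0,0],[-0.13,0,0.26,0,0,0],[-0.11,0,0.26,0,0,0],[-0.08,0,0.25,0,0,0],[0,0,0,0,0,0],[0,0,0,0,0,0]]'; python3 -m handwheel '[[0,0,0,0,0,0],[0,0,0,0,0,0],[0,0,0,0,0,0],[0,0,0,0,0,0],[0,0,0,0,0,0],[0,0,0,0,0,0],[0,0,0,0,0,0],[0,0,0,0,0,0]]' -1
python3 - <<'E'
from h import *
f=bot.grab_frame("wrist"); cv2.imwrite("pics/w8.png",f["pixels"])
E
```

```text
clock: 10.95
position: [0.4169, -0.174, 0.2029]
tool_rot: [-3.141, 0.002, 0.264]
force: [-12.6, -0.7, 5.2]
grip_width: 0.0091
clock: 11.95
position: [0.4179, -0.1734, 0.2028]
tool_rot: [-3.142, -0.0, 0.264]
force: [-0.3, -0.1, -0.4]
grip_width: 0.0855
```

View pics/w8.png

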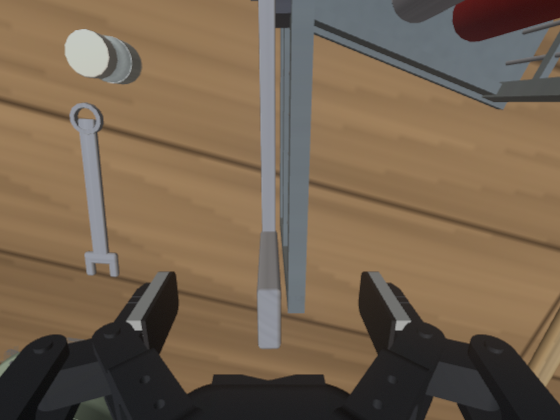

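The tab (258–280, 232–347) is free, well clear of both pads. I'm backing straight up.

```bash
python3 -m handwheel '[[0,0,-0.6,0,0,0],[0,0,-0.8,0,0,0],[0,0,-0.8,0,0,0],[0,0,-0.8,0,0,0],[0,0,-0.8,0,0,0],[0,0,-0.8,0,0,0],[0,0,0,0,0,0],[0,0,0,0,0,0]]'
python3 - <<'E'
from h import *
f=bot.grab_frame("scene"); cv2.imwrite("pics/s9.png",cv2.resize(f["pixels"][130:380,100:400],(720,600)))
t=bot.grab_frame("top"); cv2.imwrite("pics/t9.png",t["pixels"])
E
```

```text
clock: 13.0
position: [0.4177, -0.1734, 0.3172]
tool_rot: [-3.141, 0.001, 0.264]
force: [-0.6, 0.1, 0.0]
grip_width: 0.0851
```

View pics/s9.png

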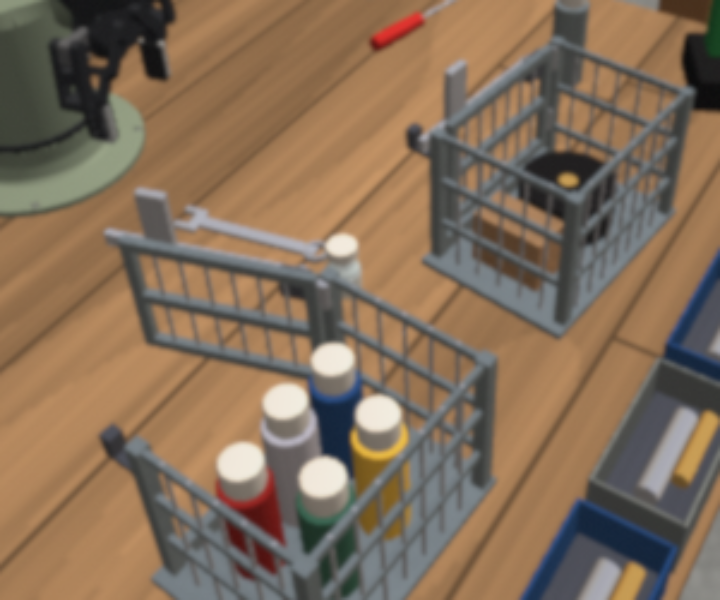

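View pics/t9.png

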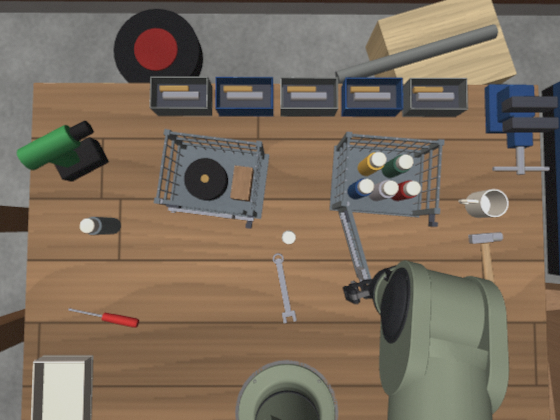

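The scene view shows the gate open with the bar level along its top edge, tab upright at (155,215), and the arm clear. In the top view the gate runs (343,205)–(365,280), about 70° open. The disc cage is unchanged.

```bash
python3 -c "
from workcell import bot
print(bot.observe()['clock'],bot.observe()['force']); print(bot.job_done())"
```

```text
13.1 [-0.00497212 -0.2508159  -0.19263254]
the job is handed in; nothing more can be done
None
```

The spray-can cage's gate is open by about 70° (1.2 rad), its latch bar has dropped back, and the job was handed in at 13.1 s. I gripped the thumb tab, lifted the bar about 27 mm out of its catch, swung the gate open along its arc, lowered the bar and let go. I then backed the arm straight up.

- **Gate and bar:** the last pictures show the bar lying level along the gate, with the gate clear of the cage and still open after I backed off. I judged the gate and bar angles from the pictures and tool poses, because the joints can't be read directly.
- **Disc cage:** it looks unchanged, shut and latched.
- **Robot:** the gripper is open, about 80 mm above the tab, and the final force reading was near zero. The largest reading I saw was about 18 N, while holding the tab at the end of the swing.
- **Disagreements:** triangulation put the tab's top at 231–234 mm, against 235 mm in the text. My first reading of the tab in the top view was wrong: the rays missed by about 6 mm. I replaced it with two wrist views before gripping.

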